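# Refit the drip grille of the water dispenser

## Robot

A 6-joint arm with a two-finger parallel gripper is mounted at the origin on the work surface. World frame = base frame: x ahead of the robot, y to its left, z up, the work surface at z = 0. Lengths are in m, angles in degrees, forces in N, time in s.
With the tool pointing down it reaches from about 0.25 to 0.775 m from the base axis. Payload 8.9 kg.
Tool frame: the origin (TCP) lies at the very end of the fingers, on their centre line; the grasp point (between the pads) lies 19 mm behind it; x points along the fingers, y is the direction in which the jaws open and shut, and the axes are right-handed (so a half turn about x gives the same grasp; the last joint's range is limited). The gripper opens to 85 mm and grips with 20 to 120 N. Pads are 22 mm wide; open, the fingers measure 114 mm over their backs; the gripper's body (76 mm by 85 mm) begins 54 mm behind the grasp point. The pads swing forward as they close: fully open they stand 13 mm farther back than shut.
Start: joints at [-72.955, 16.656, -8.789, 64.555, 0, 82.019], TCP at [0.222, -0.476, 0.231] pointing down, gripper open.
Joint ranges: [-144.48, 144.48], [-52.06, 99.96], [-74.48, 78.29], [-112.23, 115.85], [-86.99, 84.42], [-180, 180]. Speed limits (degrees/s): [127.2, 127.2, 159.86, 180, 180, 180].

## Interface

Orientations are given as [roll, pitch, yaw] about the fixed x, y, z axes, in that order (R = Rz(yaw) Ry(pitch) Rx(roll)).
In Python, from station import * gives the robot as it stands.
- The arm moves only by the shell command python3 -m creep 'ROWS'. ROWS is JSON, a list of rows, each a list of 7 numbers: the shift along the world's x, y, z normalised to -1 to 1, where 1 is 300 mm, then the turn, a rotation vector about the world's x, y, z normalised to -1 to 1, where 1 is pi rad, then the opening, from -1 (shut) to 1 (fully open), so that 0 is half open. A call has 1 to 12 rows; each row is the pose to reach, as a shift and turn from the pose commanded when the call began, turning the shorter way round; what a row does not reach only later rows make up. A row lasts 1/8 s, in which the tool goes at most 62.5 mm and 10.7 degrees, less where a joint would pass 70% of its speed; a pose out of reach is approached as far as the arm can. A call with a number of a shift or a turn outside -1 to 1 is refused whole. A call with a gripper value outside its range is refused whole. The fingers move at their own pace and stop on an object; the grip force is fixed at half the most. Time passes only in rows, so rows that repeat a pose let the fingers close. It gives the time, the measured TCP pose, the force and the opening at its end, in the units of the state.
- state(): the state, without advancing time (a new reading comes with each control period).
- camera(name): name is "side" or "top" or "wrist"; returns a dict with "image" (400x640x3 uint8, red, green, blue), "fov_y" (degrees; the focal length in pixels is half the picture's height over the tangent of half this angle, whatever the lens; pixels are square), "cx", "cy" (the principal point, pixels), "R" (3x3) and "t" (3): a world point X has camera coordinates R X + t; the wrist camera has in their place "mount" (4x4, takes a point from camera to tool coordinates, whose origin is the TCP and whose axes are the tool frame's). Camera axes: x right, y down, z forward; pixel columns grow to the right and rows downward; lengths in m; the calibration is good to about 2 mm. A picture is of the moment at which its call begins: read the wrist's pose just before it. There is no depth.
- close_job(): hands the job in, once; it reports no verdict.
The state is a dict: "t": time; "joints": joint angles; "joint_velocities": joint speeds; "tau": joint torques, N m; "eef_pos": TCP position; "eef_rot": TCP orientation; "contact_force": force on the tool from outside, world axes, zero at the start; "torque": the same for the moment, N m; "opening": finger opening in m.
Only numpy, scipy, OpenCV 4.12 (cv2) and the standard library are available. Lean on these libraries where they do the work, as an engineer would, in place of code of your own. Each camera call takes 0.05 s, during which the arm holds its last target.

## Task

The thin steel drip grille lies on the draining board and cannot be picked up flat there. Press lightly on it (about 10 N: with less the fingers slip, 20 N bends it) and slide it out over the board's open edge until it overhangs by 30 to 55 mm and still rests safely on the board, then pick it up by the overhanging end, lay it gently on the drip tray, flat and fully down between the two end walls and the two side lugs, and let go. Do not let the grille fall on the counter, and do not disturb the cup, the mouse or the jar.

Things in the scene. Friction and masses are not known exactly. Their poses are not given: they have to be found in the camera images.
- grille_center (a point): centre (half-way through the thickness) of the drip grille, a loose flat steel plate 140 mm long (x), 50 mm wide (y), 3 mm thick (z up), 0.13 to 0.20 kg, with dark slots too narrow to enter. Both ends are alike. It starts flat on the board between the rims, its length along the board's x, wholly on the board.
- board: draining board: fixed rigid grey slab 176 mm long (x), 72 mm wide (y), 10 mm thick, on adjustable feet: its top is 64 to 70 mm above the counter; free space below and before the open edge at -x. Rims 6 mm wide, 8 mm high along both sides (60 mm apart inside, from 10 mm behind the open edge) and the far end (inner face 170 mm from the open edge). Origin: 70 mm below the top's centre.
- board_edge (a point): middle of the draining board's open edge, on its top surface. x points from the open edge into the board, y along the edge, z up. The open edge faces roughly towards the robot. Pressing down with less than about 8 N the fingertips may slip over the grille instead of dragging it along.
- tray: drip tray: fixed white trough 150 mm long (x), 36 mm wide (y, narrower than the grille), 40 mm high. Above the seat stand two end walls (about 148 mm apart at the seat) and, at mid-length, two side lugs (36 mm long, about 57 mm apart at the seat, on brackets reaching 34 mm from the centre line); all lean outwards and are 8 mm high. Origin: centre of its underside.
- tray_seat (a point): centre of the drip tray's seat, on the level where the grille's underside must rest, 40 mm above the counter; x along the tray, y across, z up.
- cup: white paper cup, 72 mm across, 85 mm tall, bystander; origin at the centre of its underside
- mouse: black computer mouse, 100 mm long (x), 60 mm wide, 30 mm high, bystander; origin at the centre of its underside
- jar: amber jar with black lid, 64 mm across, 85 mm tall, bystander; origin at the centre of its underside
Not all that is in view belongs to the job. What is shaped like the tray but pink or purple is not meant.

How it is judged:
By the outcome, as a careful person would: the job done as asked, in the order asked, and still so for the second after the job is handed in, with the robot touching nothing.
It also fails if it takes over 72 s, if anything falls off the work surface, if the arm or the gripper's body presses on something with over 40 N, if the wrist force passes 120 N, or if a joint passes its speed limit or range.

## Working session

There is one attempt and no reset: what is moved stays moved. The work goes in short steps, Python scripts to look and compute and a shell command to move; the robot and the scene stay as the last step left them, time stands still between calls to the robot, and variables do not carry over. Pictures are saved under pics/ and viewed, and the job is handed in when it is done.

```bash
ls; mkdir -p pics
python3 - <<'E'
from station import *
import cv2, json
s=state(); print({k:s[k] for k in ('t','joints','eef_pos','eef_rot','contact_force','opening')})
for n in ('side','top','wrist'):
    c=camera(n); cv2.imwrite(f'pics/{n}0.png',c['image'][:,:,::-1])
    print(n,{k:(v.round(4).tolist() if hasattr(v,'round') and hasattr(v,'tolist') else v) for k,v in c.items() if k!='image'})
E
```

```text
pics
{'t': 0.0, 'joints': array([-7.29521950e+01,  1.66886138e+01, -8.83022415e+00,  6.45545194e+01,
        6.65955509e-04,  8.20205985e+01]), 'eef_pos': array([ 0.22199659, -0.47528273,  0.23074066]), 'eef_rot': array([-98.49953135,  89.92663958, 106.52767472]), 'contact_force': array([-0.00592421,  1.07849463,  0.19625585]), 'opening': 0.08555705406748487}
side {'fov_y': 42.109936521397756, 'cx': 322.64077069334917, 'cy': 195.5640652592126, 'R': [[-0.9886, -0.1497, -0.0135], [-0.0961, 0.6988, -0.7088], [0.1156, -0.6994, -0.7053]], 't': [0.582, 0.0814, 1.5784]}
top {'fov_y': 54.368350095117705, 'cx': 316.9770934650466, 'cy': 197.76861509432348, 'R': [[0.0032, -0.9994, -0.0341], [-0.9866, 0.0025, -0.1634], [0.1634, 0.0341, -0.986]], 't': [0.054, 0.6, 0.9649]}
wrist {'fov_y': 64.83182185004736, 'cx': 317.9329515219709, 'cy': 199.11318188013584, 'mount': [[0.0007, -0.2603, 0.9655, -0.1421], [1.0, 0.0008, -0.0005, -0.0006], [-0.0006, 0.9655, 0.2603, -0.0658], [0.0, 0.0, 0.0, 1.0]]}
```

View pics/side0.png

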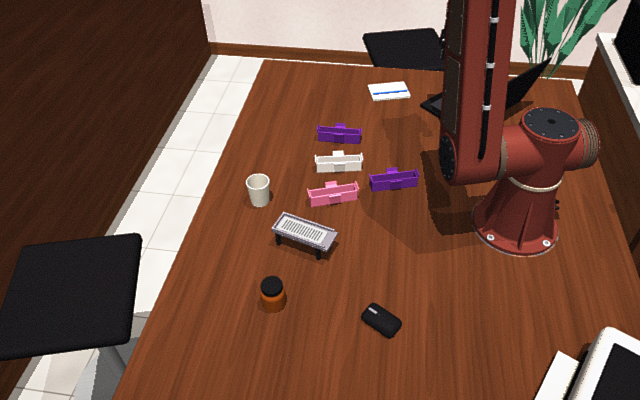

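View pics/top0.png

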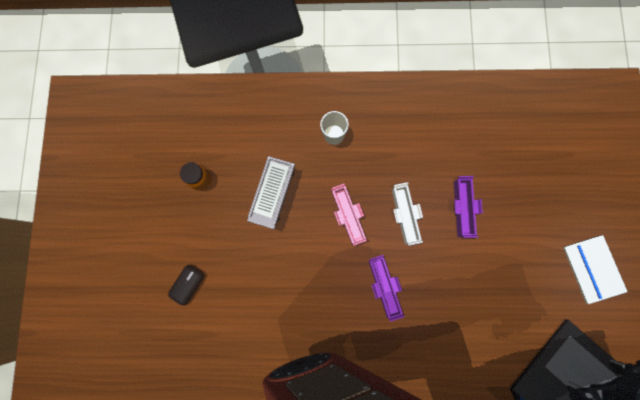

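View pics/wrist0.png

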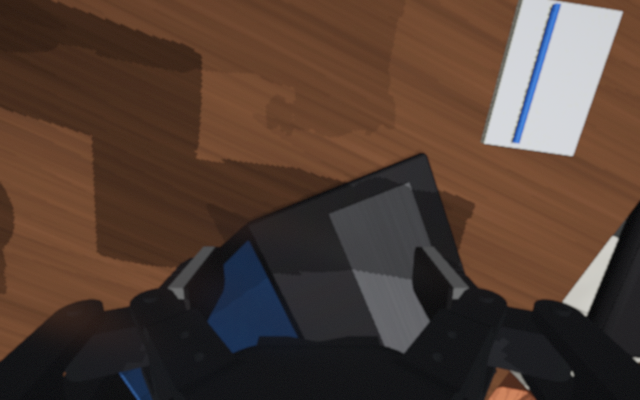

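The top view shows the board at about (271,192), with its open edge at the lower-left end near (263,226). The white tray is at (408,213), the jar at (193,176), the cup at (334,127) and the mouse at (186,284). Next I'll measure the board and tray roughly.

```bash
cat > h.py <<'E'
from station import *
import cv2, numpy as np
from scipy.spatial.transform import Rotation as Rn
def cam(n):
    s=state(); c=camera(n); im=c['image']
    f=im.shape[0]/2/np.tan(np.radians(c['fov_y']/2))
    K=np.array([[f,0,c['cx']],[0,f,c['cy']],[0,0,1]])
    if 'mount' in c:
        T=np.eye(4); T[:3,:3]=Rn.from_euler('xyz',s['eef_rot'],degrees=True).as_matrix(); T[:3,3]=s['eef_pos']
        W=np.linalg.inv(T@np.array(c['mount'])); R,t=W[:3,:3],W[:3,3]
    else: R,t=np.array(c['R']),np.array(c['t'])
    return dict(im=im,K=K,R=R,t=t)
def ray(c,px,z):
    px=np.atleast_2d(np.asarray(px,float)); d=np.c_[px,np.ones(len(px))]@np.linalg.inv(c['K']).T@c['R']
    o=-c['R'].T@c['t']; return o+d*((z-o[2])/d[:,2])[:,None]
def proj(c,X):
    p=(np.atleast_2d(X)@c['R'].T+c['t'])@c['K'].T; return p[:,:2]/p[:,2:]
def tri(cs,pxs):
    A=[];b=[]
    for c,p in zip(cs,pxs):
        P=c['K']@np.c_[c['R'],c['t']]
        for i in (0,1):
            r=P[i]-p[i]*P[2]; A.append(r[:3]); b.append(-r[3])
    return np.linalg.lstsq(np.array(A),np.array(b),rcond=None)[0]
E
python3 - <<'E'
from h import *
c=cam('top'); im=c['im']
hsv=cv2.cvtColor(im,cv2.COLOR_RGB2HSV)
m=((hsv[...,1]<60)&(hsv[...,2]>95)).astype(np.uint8)
m[:80]=0
m[:, :100]=0
n,l,st,ce=cv2.connectedComponentsWithStats(m)
for i in range(1,n):
    if st[i,4]>150:
        cn=max(cv2.findContours((l==i).astype(np.uint8),0,2)[0],key=cv2.contourArea)
        r=cv2.minAreaRect(cn); 
        for z in (0.045,0.070): 
            b=ray(c,cv2.boxPoints(r),z); print(st[i],ce[i].round(1),z,b[:,:2].round(4).tolist(), ray(c,[r[0]],z)[0,:2].round(4), np.linalg.norm(np.diff(b[:3,:2],axis=0),axis=1).round(3))
z=im[130:260,210:500]; cv2.imwrite('pics/topz.png',cv2.resize(z[:,:,::-1],None,fx=2.7,fy=2.7,interpolation=cv2.INTER_CUBIC))
for nme,p,zz in (('cup',(334,121),.085),('jar',(191,174),.085),('mouse',(186,284),.02)): print(nme,ray(c,[p],zz)[0].round(3))
E
```

```text
[320 111  29  33 716] [334.  126.2] 0.045 [[0.8191, 0.0599], [0.8544, -0.0086], [0.7747, -0.0456], [0.7402, 0.0221]] [0.7968 0.0069] [0.077 0.088]
[320 111  29  33 716] [334.  126.2] 0.07 [[0.8096, 0.0589], [0.844, -0.0079], [0.7663, -0.044], [0.7326, 0.0221]] [0.7878 0.0072] [0.075 0.086]
[ 247  156   48   73 1951] [270.4 192.2] 0.045 [[0.5414, 0.2398], [0.7184, 0.1884], [0.6934, 0.1139], [0.5182, 0.1669]] [0.6166 0.1775] [0.184 0.079]
[ 247  156   48   73 1951] [270.4 192.2] 0.07 [[0.5387, 0.2343], [0.7113, 0.1842], [0.687, 0.1115], [0.5161, 0.1632]] [0.6121 0.1736] [0.18  0.077]
[ 392  182   31   64 1226] [406.9 213.9] 0.045 [[0.6326, -0.1304], [0.6482, -0.2006], [0.488, -0.2292], [0.4728, -0.1609]] [ 0.5593 -0.1805] [0.072 0.163]
[ 392  182   31   64 1226] [406.9 213.9] 0.07 [[0.6277, -0.1267], [0.6429, -0.1951], [0.4866, -0.223], [0.4718, -0.1564]] [ 0.5562 -0.1755] [0.07  0.159]
[ 564  235   64   69 2463] [595.4 269.1] 0.045 [[0.4744, -0.5645], [0.5148, -0.6677], [0.3658, -0.7089], [0.3269, -0.6083]] [ 0.4195 -0.6376] [0.111 0.155]
[ 564  235   64   69 2463] [595.4 269.1] 0.07 [[0.4734, -0.55], [0.5128, -0.6506], [0.3675, -0.6908], [0.3296, -0.5927]] [ 0.4198 -0.6212] [0.108 0.151]
cup [0.796 0.009 0.085]
jar [0.657 0.377 0.085]
mouse [0.377 0.398 0.02 ]
```

View pics/topz.png

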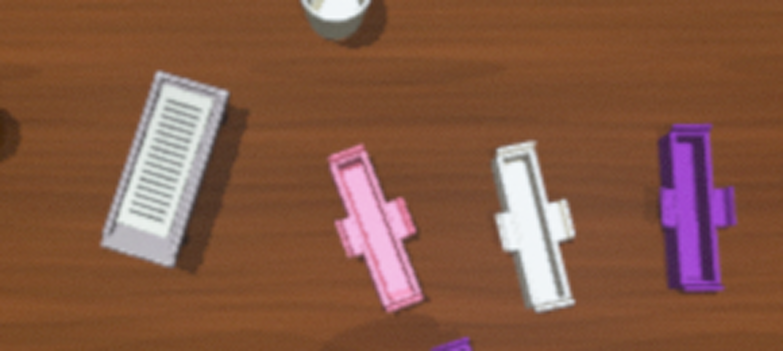

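Run:
```python
from h import *
s=state(); R=Rn.from_euler('xyz',s['eef_rot'],degrees=True).as_matrix(); print(R.round(3), s['eef_pos'])
```

```text
[[-0.     0.423 -0.906]
 [ 0.001 -0.906 -0.423]
 [-1.    -0.001 -0.   ]] [ 0.22202753 -0.47545093  0.23095019]
```

```bash
python3 -m creep '[[0,0,0.2,0,0,0,1],[0.5,0.7,0.2,0,0,0.257,1],[0.5,0.7,0.2,0,0,0.257,1],[0.5,0.7,0.2,0,0,0.257,1],[0.5,0.7,0.2,0,0,0.257,1],[0.5,0.7,0.2,0,0,0.257,1]]'
python3 -m creep '[[0.5,0.7,0,0,0,0.257,1],[0.5,0.7,0,0,0,0.257,1],[0.5,0.7,0,0,0,0.257,1],[0.5,0.7,0,0,0,0.257,1],[0.5,0.7,0,0,0,0.257,1]]'
python3 -m creep '[[0.52,0.7,-0.13,0,0,0.257,1],[0.52,0.7,-0.13,0,0,0.257,1],[0.52,0.7,-0.13,0,0,0.257,1],[0.52,0.7,-0.13,0,0,0.257,1],[0.52,0.7,-0.13,0,0,0.257,1],[0.52,0.7,-0.13,0,0,0.257,1],[0.52,0.7,-0.13,0,0,0.257,1]]'
```

```text
t: 0.95
eef_pos: [0.3736, -0.2625, 0.2914]
eef_rot: [168.8, 90.0, 60.5]
contact_force: [-0.1, -0.8, -0.9]
opening: 0.0851
t: 1.58
eef_pos: [0.5235, -0.0524, 0.2908]
eef_rot: [169.9, 90.0, 107.9]
contact_force: [-0.4, -2.0, 0.5]
opening: 0.0853
t: 2.45
eef_pos: [0.6777, 0.1535, 0.2525]
eef_rot: [-113.9, 90.0, -130.2]
contact_force: [0.6, -0.4, 1.0]
opening: 0.0855
```

Run:
```python
from h import *
c=cam('wrist'); np.save('w1.npy',c,allow_pickle=True); cv2.imwrite('pics/w1.png',c['im'][:,:,::-1])
s=state(); R=Rn.from_euler('xyz',s['eef_rot'],degrees=True).as_matrix(); print(R.round(3))
```

```text
[[ 0.     0.281  0.96 ]
 [-0.     0.96  -0.281]
 [-1.    -0.     0.   ]]
```

View pics/w1.png

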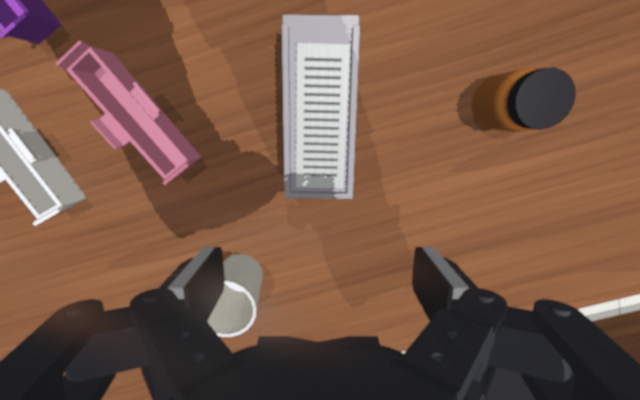

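The wrist view shows the board at columns 283–357, with the open edge at row 15. The grille spans rows 42–190. I'll enlarge it to measure.

Run:
```python
from h import *
c=np.load('w1.npy',allow_pickle=True).item(); im=c['im']
cv2.imwrite('pics/w1z.png',cv2.resize(im[5:205,265:375,::-1],None,fx=3,fy=3,interpolation=cv2.INTER_CUBIC))
hsv=cv2.cvtColor(im,cv2.COLOR_RGB2HSV)
g=((hsv[...,1]<70)&(hsv[...,2]>100)).astype(np.uint8); g[:, :270]=0; g[:,370:]=0; g[205:]=0
cn=max(cv2.findContours(g,0,2)[0],key=cv2.contourArea); r=cv2.minAreaRect(cn); print(r)
print(ray(c,cv2.boxPoints(r),0.067).round(4))
for y in (30,50,100,170,185): print(y,[int(v) for v in hsv[y,278:362:2,2]])
print([int(v) for v in hsv[5:205:1,300,2]])
```

```text
((320.5, 106.5), (185.0, 79.0), 90.0)
[[0.5182 0.1649 0.067 ]
 [0.5388 0.2355 0.067 ]
 [0.7115 0.1915 0.067 ]
 [0.6877 0.1098 0.067 ]]
30 [131, 128, 156, 183, 184, 165, 180, 184, 184, 184, 184, 184, 184, 184, 184, 185, 185, 185, 185, 185, 185, 185, 185, 185, 185, 186, 186, 186, 186, 186, 186, 186, 186, 188, 198, 207, 201, 153, 196, 209, 195, 147]
50 [81, 82, 143, 182, 184, 163, 179, 184, 180, 180, 219, 222, 223, 224, 222, 225, 225, 224, 226, 226, 223, 226, 229, 228, 225, 225, 227, 230, 227, 228, 230, 227, 227, 226, 228, 223, 153, 148, 199, 207, 175, 146]
100 [72, 74, 104, 175, 185, 170, 172, 184, 184, 199, 220, 222, 220, 210, 204, 206, 205, 208, 211, 212, 211, 215, 215, 216, 219, 221, 224, 220, 221, 223, 223, 222, 224, 227, 217, 165, 139, 182, 186, 153, 122, 122]
170 [88, 78, 78, 142, 180, 178, 158, 179, 180, 198, 216, 216, 215, 216, 215, 215, 217, 216, 212, 213, 215, 216, 214, 212, 212, 215, 210, 210, 213, 211, 214, 216, 216, 193, 133, 150, 183, 177, 138, 130, 131, 130]
185 [97, 97, 99, 105, 114, 113, 104, 114, 116, 129, 141, 141, 159, 185, 157, 141, 143, 141, 140, 141, 142, 142, 14
[... 397 characters left out ...]
, 222, 222, 222, 222, 222, 222, 222, 222, 222, 222, 222, 222, 222, 223, 223, 223, 223, 223, 222, 223, 223, 223, 223, 222, 223, 222, 222, 222, 222, 223, 222, 222, 222, 222, 222, 222, 222, 222, 222, 222, 221, 221, 221, 221, 221, 221, 221, 221, 221, 221, 221, 221, 220, 221, 221, 220, 220, 220, 220, 219, 220, 220, 220, 220, 220, 220, 219, 220, 220, 219, 219, 219, 219, 219, 219, 218, 219, 219, 219, 218, 218, 218, 218, 218, 218, 217, 217, 217, 217, 217, 217, 217, 216, 217, 217, 217, 217, 217, 217, 216, 216, 217, 216, 216, 216, 216, 214, 206, 188, 163, 146, 142, 143, 143, 143, 143, 142, 142, 144, 143, 141, 137, 128, 119, 114, 108, 100, 99, 106, 114, 115, 111, 111, 117, 125, 128, 130, 132, 133, 134]
```

View pics/w1z.png

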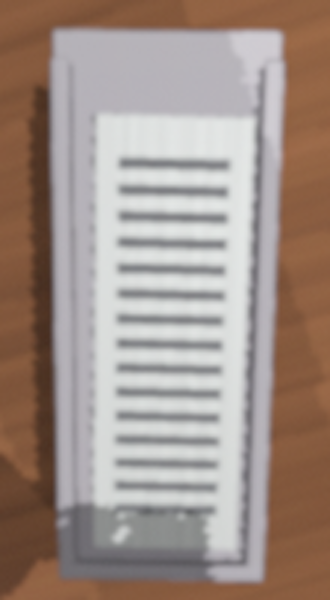

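Run:
```python
from h import *
c=np.load('w1.npy',allow_pickle=True).item()
for zt in (.064,.067,.070):
    e=ray(c,[(282.3,15),(359.3,15.7)],zt); g=ray(c,[(297.3,43),(350.7,43.6),(297.3,188.3),(345,188.3)],zt+.003); r=ray(c,[(285.7,198.3),(353,198.3)],zt+.008)
    L=lambda a,b:round(float(np.linalg.norm(a-b)*1e3),1)
    yaw=np.degrees(np.arctan2(*( (r.mean(0)-e.mean(0))[[1,0]])))
    print(zt,'edge',e.mean(0).round(4),L(*e),'far rim',r.mean(0).round(4),L(*r),'len',L(e.mean(0)[:2],r.mean(0)[:2]),'yaw',yaw.round(2),
     'grille w',L(g[0],g[1]),L(g[2],g[3]),'len',L(g[0],g[2]),'near',g[:2].mean(0).round(4),'far',g[2:].mean(0).round(4))
# stereo height with top+side: grille in top
```

```text
0.064 edge [0.5288 0.2004 0.064 ] 72.4 far rim [0.6972 0.15   0.072 ] 71.3 len 175.7 yaw -16.66 grille w 50.8 50.9 len 141.7 near [0.5533 0.1965 0.067 ] far [0.6884 0.1546 0.067 ]
0.067 edge [0.5296 0.2002 0.067 ] 71.7 far rim [0.6964 0.1502 0.075 ] 70.7 len 174.1 yaw -16.66 grille w 50.3 50.4 len 140.4 near [0.5539 0.1963 0.07  ] far [0.6877 0.1548 0.07  ]
0.07 edge [0.5304 0.1999 0.07  ] 71.0 far rim [0.6957 0.1504 0.078 ] 70.0 len 172.5 yaw -16.66 grille w 49.8 50.0 len 139.1 near [0.5544 0.196  0.073 ] far [0.6871 0.1549 0.073 ]
```

```bash
python3 -m creep '[[-0.159,0.061,-0.2,0,0,-0.002,-1],[-0.159,0.061,-0.4,0,0,-0.002,-1],[-0.159,0.061,-0.5,0,0,-0.002,-1],[-0.159,0.061,-0.5,0,0,-0.002,-1],[-0.159,0.061,-0.5,0,0,-0.002,-1],[-0.159,0.061,-0.5,0,0,-0.002,-1],[-0.159,0.061,-0.5,0,0,-0.002,-1]]'
python3 - <<'E'
from h import *
c=cam('side'); im=c['im']; cv2.imwrite('pics/s1.png',cv2.resize(im[170:290,220:400,::-1],None,fx=4,fy=4,interpolation=cv2.INTER_CUBIC))
c=cam('wrist'); cv2.imwrite('pics/w2.png',c['im'][:,:,::-1]); print(state()['contact_force'])
E
```

```text
t: 3.38
eef_pos: [0.6314, 0.1726, 0.1038]
eef_rot: [25.6, 89.9, 9.1]
contact_force: [0.4, 0.5, 0.6]
opening: -0.0001
[-0.16673732  0.44464099 -0.14532627]
```

View pics/s1.png

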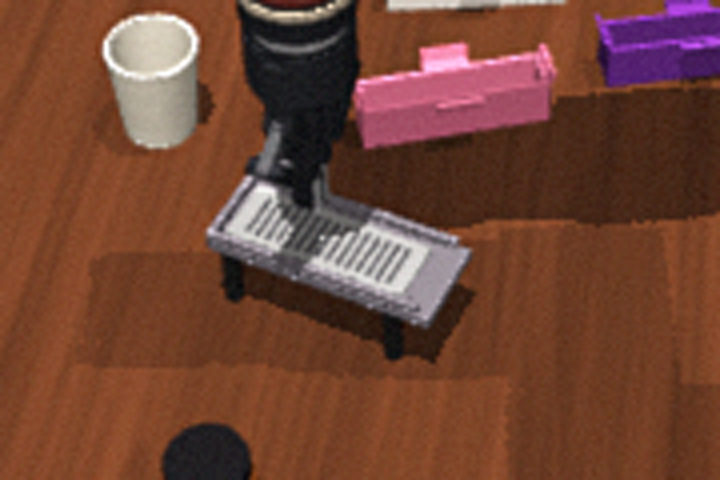

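View pics/w2.png

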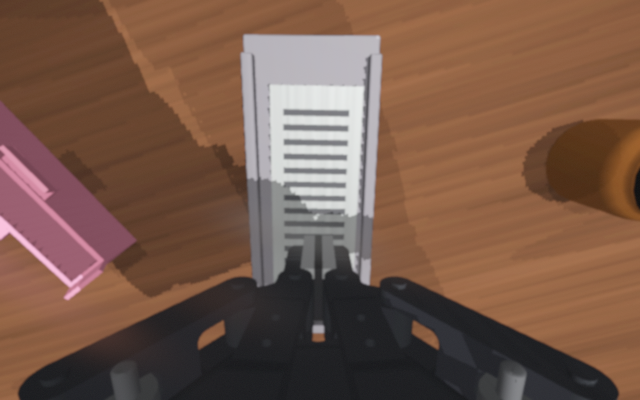

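The shut fingers are centred over the grille, with the rims clear on both sides. Next I'll descend and feel for contact.

```bash
python3 -m creep '[[0,0,-0.05,0,0,0,-1],[0,0,-0.083,0,0,0,-1],[0,0,-0.083,0,0,0,-1],[0,0,-0.083,0,0,0,-1]]'
python3 -m creep '[[0,0,-0.005,0,0,0,-1],[0,0,-0.01,0,0,0,-1]]'
python3 -m creep '[[0,0,-0.003,0,0,0,-1],[0,0,-0.006,0,0,0,-1]]'
```

```text
t: 3.98
eef_pos: [0.6304, 0.1726, 0.0773]
eef_rot: [-152.1, 90.0, -168.7]
contact_force: [0.5, -0.4, 0.6]
opening: -0.0001
t: 4.22
eef_pos: [0.6306, 0.1726, 0.0746]
eef_rot: [23.2, 90.0, 6.7]
contact_force: [-0.6, -0.4, 0.1]
opening: 0.0
t: 4.47
eef_pos: [0.6304, 0.1726, 0.0726]
eef_rot: [-2.2, 90.0, -18.7]
contact_force: [-0.7, 1.4, 0.6]
opening: -0.0
```

```bash
python3 -m creep '[[0,0,-0.002,0,0,0,-1],[0,0,-0.004,0,0,0,-1]]'
python3 -m creep '[[0,0,-0.002,0,0,0,-1],[0,0,-0.003,0,0,0,-1]]'
python3 -m creep '[[0,0,-0.001,0,0,0,-1],[0,0,-0.002,0,0,0,-1]]'
```

```text
t: 4.72
eef_pos: [0.6304, 0.1726, 0.0714]
eef_rot: [-144.5, 90.0, -161.0]
contact_force: [0.1, -0.0, 0.0]
opening: -0.0001
t: 4.97
eef_pos: [0.6304, 0.1726, 0.0705]
eef_rot: [-152.4, 90.0, -168.9]
contact_force: [-0.6, -0.4, 0.3]
opening: 0.0
t: 5.22
eef_pos: [0.6304, 0.1726, 0.0699]
eef_rot: [85.2, 90.0, 68.6]
contact_force: [0.4, 0.5, -0.2]
opening: -0.0003
```

```bash
python3 -m creep '[[0,0,-0.001,0,0,0,-1],[0,0,-0.002,0,0,0,-1]]'
python3 -m creep '[[0,0,-0.001,0,0,0,-1],[0,0,-0.002,0,0,0,-1]]'
python3 -m creep '[[0,0,-0.001,0,0,0,-1],[0,0,-0.002,0,0,0,-1]]'
```

```text
t: 5.48
eef_pos: [0.6304, 0.1726, 0.0693]
eef_rot: [157.8, 90.0, 141.2]
contact_force: [0.5, 0.6, -0.3]
opening: -0.0
t: 5.72
eef_pos: [0.6304, 0.1726, 0.0687]
eef_rot: [-68.6, 90.0, -85.1]
contact_force: [0.3, 0.1, 0.4]
opening: 0.0
t: 5.98
eef_pos: [0.6304, 0.1726, 0.0684]
eef_rot: [8.3, 90.0, -8.3]
contact_force: [-1.6, 0.1, 5.5]
opening: -0.0002
```

```bash
python3 -m creep '[[0,0,0,0,0,0,-1]]'; python3 -m creep '[[0,0,-0.0005,0,0,0,-1],[0,0,-0.0005,0,0,0,-1]]'
```

```text
t: 6.1
eef_pos: [0.6304, 0.1726, 0.0684]
eef_rot: [29.3, 90.0, 12.8]
contact_force: [-0.7, -0.8, 3.9]
opening: 0.0001
t: 6.35
eef_pos: [0.6304, 0.1726, 0.0684]
eef_rot: [21.8, 90.0, 5.2]
contact_force: [-1.7, 0.2, 6.0]
opening: 0.0001
```

```bash
python3 -m creep '[[0,0,-0.0006,0,0,0,-1],[0,0,-0.001,0,0,0,-1],[0,0,-0.001,0,0,0,-1]]'
python3 - <<'E'
from h import *
for i in range(3): print(state()['contact_force'])
E
```

```text
t: 6.72
eef_pos: [0.6304, 0.1726, 0.0684]
eef_rot: [16.3, 90.0, -0.2]
contact_force: [-3.0, -0.5, 8.6]
opening: 0.0
[-2.99258635 -0.48118702  8.59523983]
[-2.99258635 -0.48118702  8.59523983]
[-2.99258635 -0.48118702  8.59523983]
```

```bash
python3 -m creep '[[0,0,-0.0008,0,0,0,-1],[0,0,-0.0008,0,0,0,-1],[-0.008,0.0024,-0.0008,0,0,0,-1],[-0.016,0.0048,-0.0008,0,0,0,-1],[-0.024,0.0072,-0.0008,0,0,0,-1],[-0.032,0.0096,-0.0008,0,0,0,-1]]'
python3 - <<'E'
from h import *
c=cam('wrist'); cv2.imwrite('pics/w3.png',c['im'][:,:,::-1]);np.save('w3.npy',c,allow_pickle=True)
E
```

```text
t: 7.48
eef_pos: [0.6224, 0.1754, 0.0684]
eef_rot: [16.8, 89.8, 0.3]
contact_force: [2.6, -1.2, 5.4]
opening: 0.0002
```

View pics/w3.png

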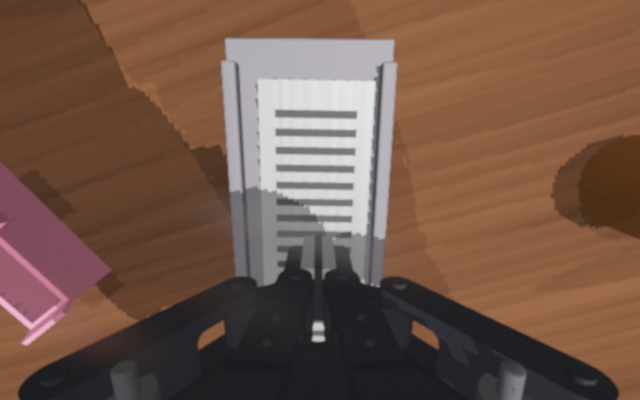

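```bash
cat > gap.py <<'E'
from h import *
import sys
c=np.load(sys.argv[1],allow_pickle=True).item()
e=np.array([.5291,.2003]);u=np.array([.958,-.287])
def S(p,z): q=ray(c,[p],z)[0,:2]-e; return (q@u*1e3).round(1),(q@[.287,.958]*1e3).round(1)
im=c['im'].astype(int); 
col=int(sys.argv[2]); g=im[:,col-3:col+4].mean(1).mean(1); print([int(x) for x in g[20:110]])
for r in sys.argv[3:]: 
    print(r,'edge',S((col,float(r)),.0655),'grille',S((col,float(r)),.0685))
E
python3 gap.py w3.npy 290 38 78.5; python3 -c "print()"
python3 - <<'E'
from h import *
print(state()['contact_force'],state()['t'])
E
```

```text
[95, 95, 94, 94, 93, 92, 92, 92, 92, 92, 92, 93, 92, 93, 93, 93, 93, 107, 136, 160, 173, 178, 179, 179, 179, 179, 179, 179, 179, 179, 179, 179, 179, 179, 179, 179, 179, 179, 179, 179, 179, 179, 179, 179, 179, 179, 179, 179, 179, 179, 179, 179, 179, 179, 179, 179, 178, 175, 176, 193, 213, 219, 219, 219, 219, 219, 219, 219, 219, 219, 219, 218, 218, 218, 218, 218, 218, 218, 218, 218, 218, 218, 218, 218, 218, 218, 218, 218, 213, 193]
38 edge (np.float64(-0.4), np.float64(-8.3)) grille (np.float64(0.3), np.float64(-8.1))
78.5 edge (np.float64(15.5), np.float64(-8.7)) grille (np.float64(15.8), np.float64(-8.4))

[2.31329388 0.09274124 4.85983431] 7.525
```

```bash
python3 -m creep '[[0,0,-0.0012,0,0,0,-1],[0,0,-0.0012,0,0,0,-1]]'; python3 -m creep '[[-0.008,0.0024,-0.0004,0,0,0,-1],[-0.016,0.0048,-0.0004,0,0,0,-1],[-0.024,0.0072,-0.0004,0,0,0,-1]]'
```

```text
t: 7.78
eef_pos: [0.6222, 0.1755, 0.0683]
eef_rot: [21.4, 89.8, 4.8]
contact_force: [0.5, -0.1, 10.5]
opening: 0.0002
t: 8.15
eef_pos: [0.6159, 0.1776, 0.0684]
eef_rot: [17.8, 89.7, 1.2]
contact_force: [4.4, -1.9, 7.8]
opening: 0.0001
```

```bash
python3 -m creep '[[-0.006,0.0018,-0.001,0,0,0,-1],[-0.014,0.0042,-0.001,0,0,0,-1],[-0.022,0.0066,-0.001,0,0,0,-1],[-0.03,0.009,-0.001,0,0,0,-1]]'
```

```text
t: 8.65
eef_pos: [0.6074, 0.1803, 0.0684]
eef_rot: [18.5, 89.7, 1.9]
contact_force: [4.8, -0.8, 9.9]
opening: 0.0004
```

```bash
python3 -m creep '[[-0.008,0.0024,0,0,0,0,-1],[-0.016,0.0048,-0.0003,0,0,0,-1],[-0.024,0.0072,-0.0003,0,0,0,-1],[-0.032,0.0096,-0.0003,0,0,0,-1]]'
```

```text
t: 9.15
eef_pos: [0.5979, 0.1832, 0.0684]
eef_rot: [18.6, 89.7, 2.0]
contact_force: [4.4, -1.0, 8.3]
opening: -0.0005
```

```bash
python3 -m creep '[[-0.008,0.0024,-0.0004,0,0,0,-1],[-0.016,0.0048,-0.0007,0,0,0,-1],[-0.024,0.0072,-0.0007,0,0,0,-1],[-0.032,0.0096,-0.0007,0,0,0,-1]]'
python3 - <<'E'
from h import *
c=cam('wrist'); cv2.imwrite('pics/w4.png',c['im'][:,:,::-1]);np.save('w4.npy',c,allow_pickle=True)
E
python3 gap.py w4.npy 290 70
```

```text
t: 9.65
eef_pos: [0.5887, 0.1861, 0.0683]
eef_rot: [18.7, 89.6, 2.1]
contact_force: [4.5, -0.7, 9.7]
opening: 0.0001
[96, 96, 96, 96, 95, 95, 94, 94, 93, 93, 93, 94, 94, 96, 97, 98, 100, 100, 101, 101, 101, 102, 101, 101, 101, 101, 100, 100, 100, 99, 98, 97, 97, 96, 96, 96, 97, 98, 98, 99, 100, 100, 100, 99, 98, 98, 97, 96, 95, 95, 94, 93, 92, 90, 90, 90, 90, 97, 133, 184, 213, 221, 222, 222, 222, 222, 222, 222, 222, 221, 221, 221, 221, 221, 221, 221, 221, 221, 221, 221, 221, 221, 221, 221, 221, 221, 221, 221, 216, 197]
70 edge (np.float64(-23.3), np.float64(-8.0)) grille (np.float64(-22.9), np.float64(-7.7))
```

View pics/w4.png

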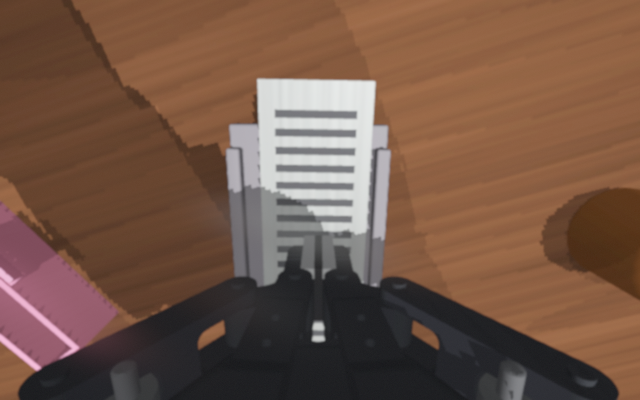

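The grille follows the fingertips: its near end is at row 78.5, beyond the board edge at row 125, for an overhang of about 19 mm. I need about 26 mm more.

```bash
python3 -m creep '[[-0.008,0.0024,0,0,0,0,-1],[-0.016,0.0048,-0.0004,0,0,0,-1],[-0.024,0.0072,-0.0004,0,0,0,-1],[-0.032,0.0096,-0.0004,0,0,0,-1]]'
```

```text
t: 10.2
eef_pos: [0.5793, 0.1891, 0.0683]
eef_rot: [19.1, 89.6, 2.5]
contact_force: [5.5, -1.7, 11.2]
opening: 0.0001
```

```bash
python3 -m creep '[[-0.008,0.0024,0,0,0,0,-1],[-0.016,0.0048,-0.0004,0,0,0,-1],[-0.024,0.0072,-0.0004,0,0,0,-1],[-0.032,0.0096,-0.0004,0,0,0,-1]]'
```

```text
t: 10.7
eef_pos: [0.5699, 0.192, 0.0683]
eef_rot: [19.8, 89.6, 3.2]
contact_force: [5.9, -2.8, 12.1]
opening: 0.0002
```

```bash
python3 -m creep '[[-0.008,0.0024,0,0,0,0,-1],[-0.016,0.0048,-0.0004,0,0,0,-1],[-0.024,0.0072,-0.0004,0,0,0,-1],[-0.024,0.0072,-0.0004,0,0,0,-1]]'
python3 - <<'E'
from h import *
c=cam('wrist'); cv2.imwrite('pics/w5.png',c['im'][:,:,::-1]);np.save('w5.npy',c,allow_pickle=True)
E
python3 gap.py w5.npy 290 78.5
```

```text
t: 11.2
eef_pos: [0.5626, 0.1942, 0.0683]
eef_rot: [20.6, 89.6, 4.1]
contact_force: [4.6, -0.9, 13.2]
opening: -0.0001
[91, 92, 92, 92, 92, 91, 90, 89, 89, 89, 91, 92, 93, 94, 93, 93, 93, 94, 94, 94, 95, 96, 97, 98, 99, 99, 99, 99, 98, 98, 98, 97, 97, 97, 97, 98, 99, 99, 100, 99, 99, 99, 99, 98, 98, 97, 97, 97, 97, 98, 99, 99, 98, 97, 97, 96, 95, 99, 136, 187, 216, 224, 224, 224, 224, 223, 223, 223, 224, 223, 223, 223, 223, 223, 223, 223, 223, 223, 223, 223, 223, 223, 223, 223, 223, 223, 223, 223, 218, 199]
78.5 edge (np.float64(-47.1), np.float64(-7.8)) grille (np.float64(-46.8), np.float64(-7.5))
```

View pics/w5.png

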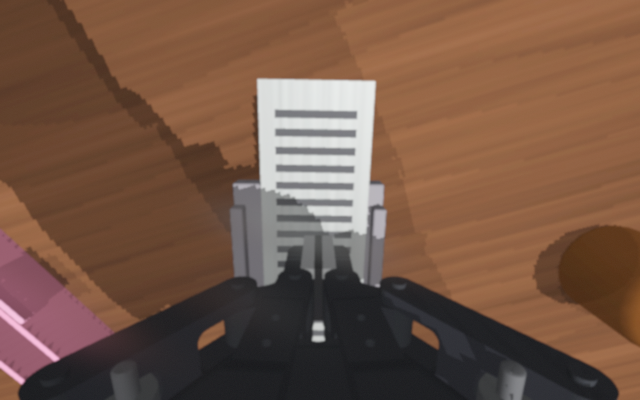

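The overhang is 46.8 mm by the picture and 46 mm by the finger travel, and the two edges are parallel to the board. I'll lift off next, and work out the grasp.

```bash
python3 -m creep '[[0,0,0.02,0,0,0,-1],[0,0,0.15,0,0,0,-1],[0,0,0.3,0,0,0,0],[0,0,0.43,0,0,0,1],[0,0,0.43,0,0,0,1],[0,0,0.43,0,0,0,1],[0,0,0.43,0,0,0,1],[0,0,0.43,0,0,0,1]]'
python3 - <<'E'
from h import *
c=cam('wrist'); cv2.imwrite('pics/w6.png',c['im'][:,:,::-1]);np.save('w6.npy',c,allow_pickle=True)
c=cam('side'); cv2.imwrite('pics/s6.png',cv2.resize(c['im'][170:290,220:400,::-1],None,fx=4,fy=4,interpolation=cv2.INTER_CUBIC))
E
```

```text
t: 12.25
eef_pos: [0.5584, 0.1939, 0.1939]
eef_rot: [-152.6, 89.9, -169.1]
contact_force: [-0.1, -0.7, 0.3]
opening: 0.0855
```

View pics/w6.png

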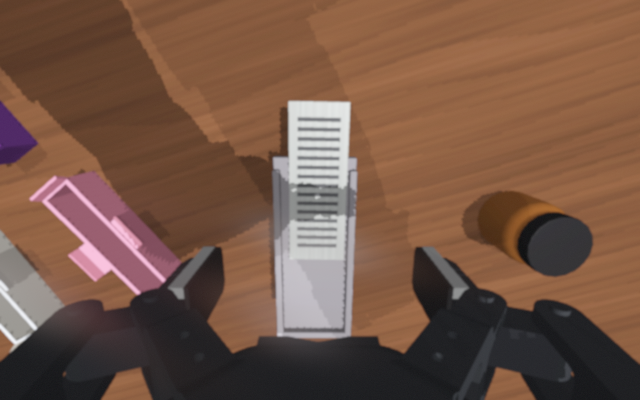

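View pics/s6.png

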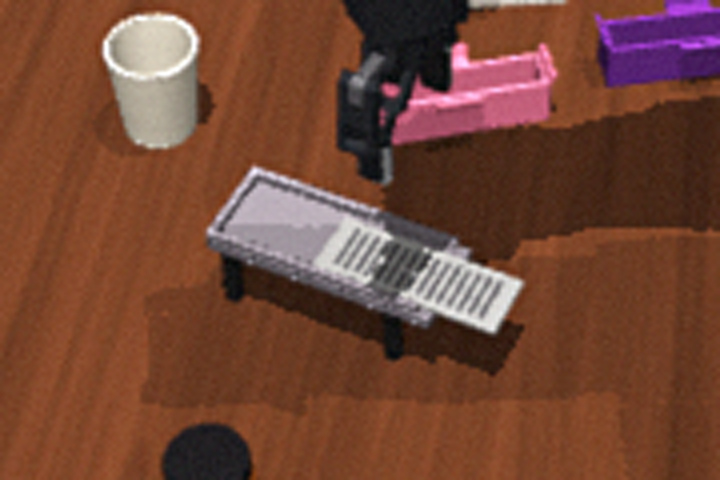

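The grille rests on the board and overhangs: near end at row 101, columns 288–350; far end at row 259, columns 291–345; board edge at row 157.

Run:
```python
from h import *
c=np.load('w6.npy',allow_pickle=True).item(); im=c['im'].astype(int).mean(2)
for r in (115,140,245): 
    g=np.diff(im[r-2:r+3].mean(0)); print(r,[(i,int(g[i])) for i in range(275,365) if abs(g[i])>18])
g=np.diff(im[:,320:326].mean(1)); print([(i,int(g[i])) for i in list(range(95,108))+list(range(250,268)) if abs(g[i])>8])
g=np.diff(im[:,280:286].mean(1)); print([(i,int(g[i])) for i in range(150,165) if abs(g[i])>8])
e=np.array([.5291,.2003]);u=np.array([.958,-.287]);v=np.array([.287,.958])
P=dict(near=(319.3,101),n1=(288.5,102),n2=(350,102),far=(318,259),f1=(291,259),f2=(345,259))
for k,p in P.items():
    X=ray(c,[p],.0685)[0,:2]; print(k,X.round(4),((X-e)@u*1e3).round(1),((X-e)@v*1e3).round(1))
X=ray(c,[(278,157)],.0655)[0,:2];print('edge',((X-e)@u*1e3).round(1))
```

```text
115 [(286, 34), (287, 58), (288, 42), (289, 18), (348, -26), (349, -49), (350, -42)]
140 [(286, 33), (287, 57), (288, 42), (289, 18), (297, -21), (339, 22), (347, -26), (348, -47), (349, -37)]
245 [(344, -27), (345, -23), (347, 24), (353, -22), (354, -21)]
[(99, 25), (100, 45), (101, 33), (102, 14), (258, -8), (259, -11)]
[(154, 8), (155, 30), (156, 43), (157, 29), (158, 11)]
near [0.4852 0.2174] -46.9 3.7
n1 [0.4788 0.1931] -46.1 -21.3
n2 [0.493  0.2411] -46.2 28.7
far [0.619  0.1766] 92.9 3.1
f1 [0.6119 0.1526] 93.0 -21.9
f2 [0.6261 0.2006] 92.9 28.1
edge -1.0
```

```bash
python3 -m creep '[[-0.182,0.0593,0,0,0,0,1],[-0.182,0.0593,-0.2,0,0,0,1],[-0.182,0.0593,-0.35,0,0,0,1],[-0.182,0.0593,-0.42,0,0,0,1],[-0.182,0.0593,-0.47,0,0,0,1],[-0.182,0.0593,-0.49,0,0,0,1],[-0.182,0.0593,-0.49,0,0,0,1]]'
python3 - <<'E'
from h import *
c=cam('wrist'); cv2.imwrite('pics/w7.png',c['im'][:,:,::-1]);np.save('w7.npy',c,allow_pickle=True)
c=cam('side'); cv2.imwrite('pics/s7.png',cv2.resize(c['im'][170:290,220:400,::-1],None,fx=4,fy=4,interpolation=cv2.INTER_CUBIC))
E
```

```text
t: 13.22
eef_pos: [0.5047, 0.2118, 0.0482]
eef_rot: [25.5, 90.0, 8.9]
contact_force: [0.0, 0.7, 0.4]
opening: 0.0855
```

View pics/w7.png

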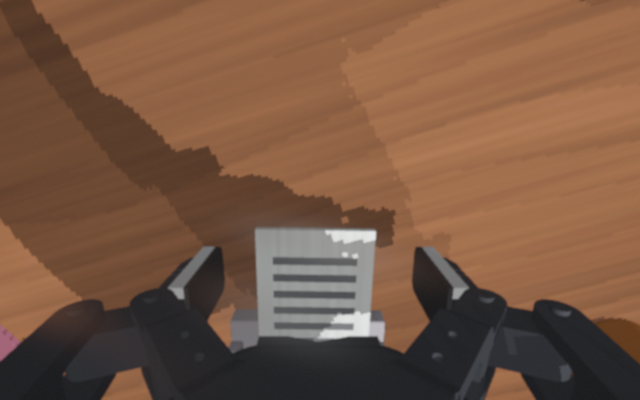

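View pics/s7.png

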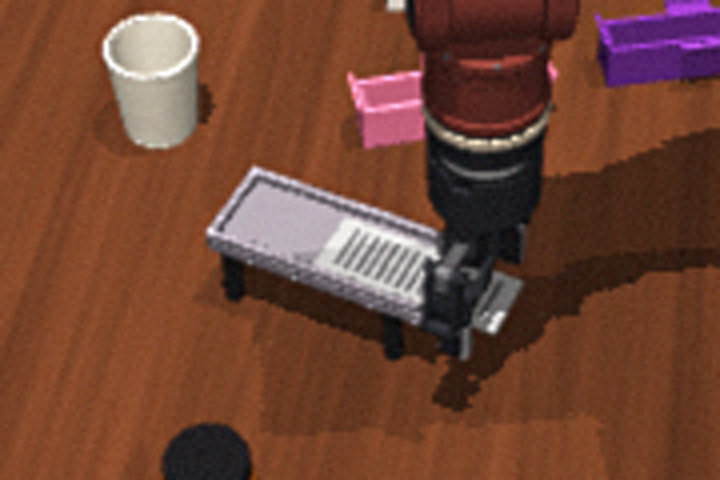

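The end sits midway between the fingers, at columns 255–376, and the fingers clear the board. I'll close now.

```bash
python3 -m creep '[[0,0,0,0,0,0,0.3],[0,0,0,0,0,0,0.3],[0,0,0,0,0,0,0.2],[0,0,0,0,0,0,-1],[0,0,0,0,0,0,-1],[0,0,0,0,0,0,-1],[0,0,0,0,0,0,-1]]'
python3 - <<'E'
from h import *
c=cam('wrist'); cv2.imwrite('pics/w8.png',c['im'][:,:,::-1]);np.save('w8.npy',c,allow_pickle=True)
E
```

```text
t: 14.2
eef_pos: [0.5045, 0.2118, 0.0481]
eef_rot: [18.0, 90.0, 1.4]
contact_force: [-0.8, -0.2, 5.5]
opening: 0.0475
```

View pics/w8.png

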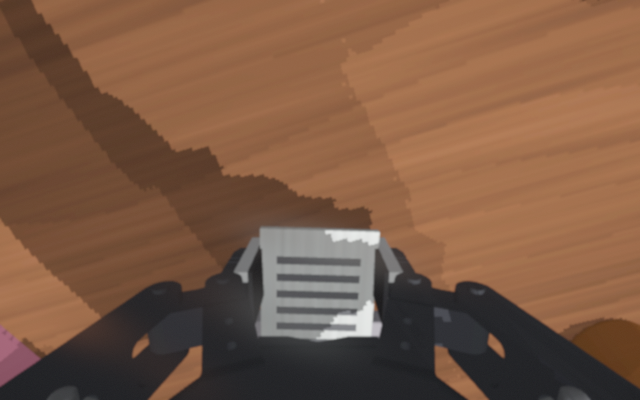

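Gripped; the opening reads 47.5 mm. I'll lift a little and check.

```bash
python3 -m creep '[[0,0,0.01,0,0,0,-1],[0,0,0.03,0,0,0,-1],[0,0,0.06,0,0,0,-1],[0,0,0.1,0,0,0,-1],[0,0,0.1,0,0,0,-1]]'
python3 - <<'E'
from h import *
c=cam('wrist'); cv2.imwrite('pics/w9.png',c['im'][:,:,::-1])
c=cam('side'); cv2.imwrite('pics/s9.png',cv2.resize(c['im'][170:290,220:400,::-1],None,fx=4,fy=4,interpolation=cv2.INTER_CUBIC))
s=state();print(s['contact_force'],s['torque'])
E
```

```text
t: 14.88
eef_pos: [0.5053, 0.2121, 0.0793]
eef_rot: [32.5, 89.9, 15.9]
contact_force: [-0.1, 0.4, -1.2]
opening: 0.0482
[-0.17650976 -0.02090015 -1.01658065] [-0.04818092  0.07620659  0.00928015]
```

View pics/w9.png

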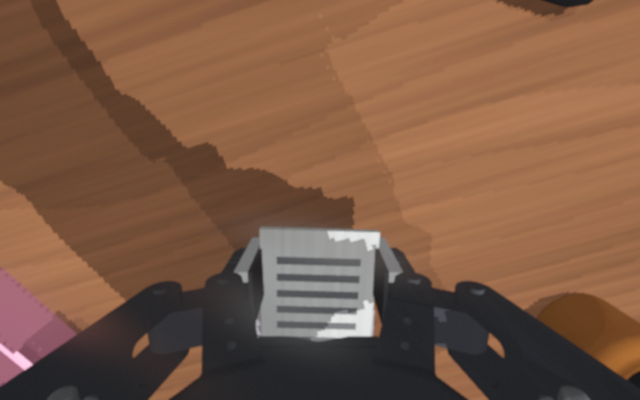

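View pics/s9.png

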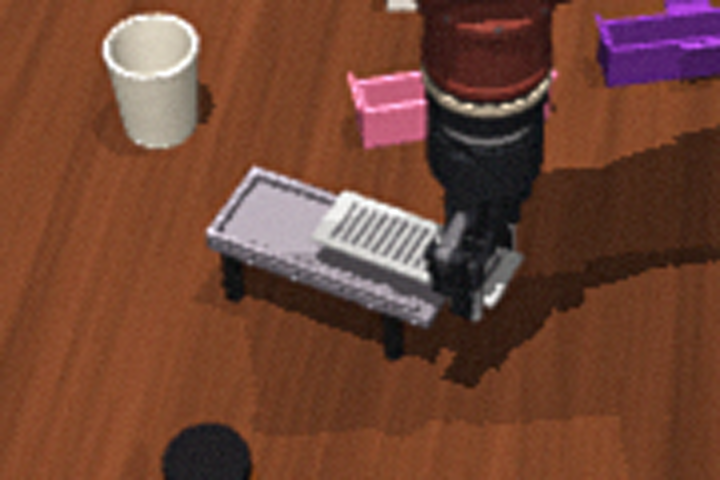

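The grille lifted level: in the wrist picture its end is still at row 228, and the side view shows a gap above the board. I'll raise it and carry it past the white tray to view that from the wrist.

```bash
python3 -m creep '[[0,0,0.06,0,0,0,-1],[0,0,0.15,0,0,0,-1],[0,0,0.25,0,0,0,-1],[0,0,0.35,0,0,0,-1],[0.04,-0.1,0.4,0,0,0.01,-1],[0.08,-0.2,0.4,0,0,0.03,-1],[0.12,-0.3,0.4,0,0,0.05,-1],[0.16,-0.4,0.4,0,0,0.07,-1],[0.2,-0.5,0.4,0,0,0.09,-1],[0.24,-0.6,0.4,0,0,0.11,-1],[0.28,-0.7,0.4,0,0,0.13,-1],[0.32,-0.8,0.4,0,0,0.148,-1]]'
python3 -m creep '[[0.04,-0.1,0,0,0,0,-1],[0.08,-0.2,0,0,0,0,-1],[0.12,-0.3,0,0,0,0,-1],[0.16,-0.38,0,0,0,0,-1],[0.18,-0.43,0,0,0,0,-1],[0.18,-0.43,0,0,0,0,-1],[0.18,-0.43,0,0,0,0,-1]]'
python3 - <<'E'
from h import *
c=cam('wrist'); cv2.imwrite('pics/w10.png',c['im'][:,:,::-1]);np.save('w10.npy',c,allow_pickle=True)
c=cam('top'); np.save('t10.npy',c,allow_pickle=True);cv2.imwrite('pics/t10.png',c['im'][:,:,::-1])
s=state(); R=Rn.from_euler('xyz',s['eef_rot'],degrees=True).as_matrix(); print(R.round(4))
E
```

```text
t: 16.48
eef_pos: [0.6004, -0.0292, 0.1974]
eef_rot: [159.8, 89.9, 170.0]
contact_force: [0.1, 0.5, -2.2]
opening: 0.0477
t: 17.35
eef_pos: [0.654, -0.1563, 0.1978]
eef_rot: [130.7, 90.0, 140.8]
contact_force: [0.1, 0.5, -1.5]
opening: 0.048
[[-2.000e-04 -1.761e-01  9.844e-01]
 [ 2.000e-04  9.844e-01  1.761e-01]
 [-1.000e+00  3.000e-04 -1.000e-04]]
```

View pics/w10.png

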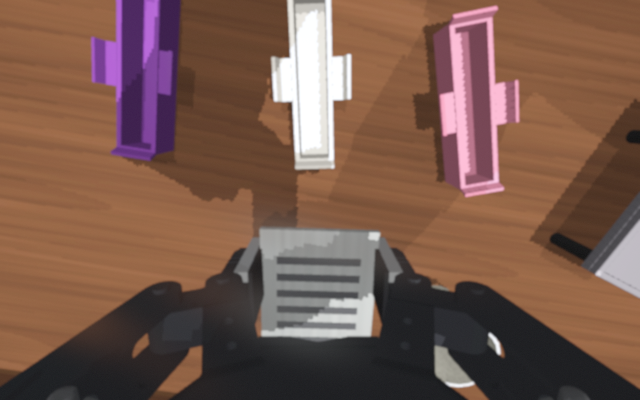

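View pics/t10.png

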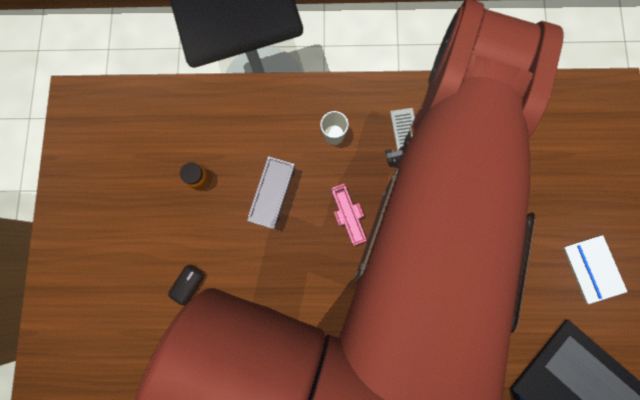

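The white tray is at columns 273–351, but its far end is cut off at row 0. I'll back off a little to see it all.

```bash
python3 -m creep '[[0.06,0.01,0.05,0,0,0,-1],[0.12,0.02,0.1,0,0,0,-1],[0.15,0.026,0.15,0,0,0,-1],[0.15,0.026,0.15,0,0,0,-1],[0.15,0.026,0.15,0,0,0,-1]]'
python3 - <<'E'
from h import *
c=cam('wrist'); cv2.imwrite('pics/w11.png',c['im'][:,:,::-1]);np.save('w11.npy',c,allow_pickle=True)
cv2.imwrite('pics/w11z.png',cv2.resize(c['im'][0:180,230:400,::-1],None,fx=3.3,fy=3.3,interpolation=cv2.INTER_CUBIC))
E
```

```text
t: 18.08
eef_pos: [0.6988, -0.149, 0.2424]
eef_rot: [156.6, 89.9, 166.7]
contact_force: [0.5, -0.4, -1.6]
opening: 0.0479
```

View pics/w11z.png

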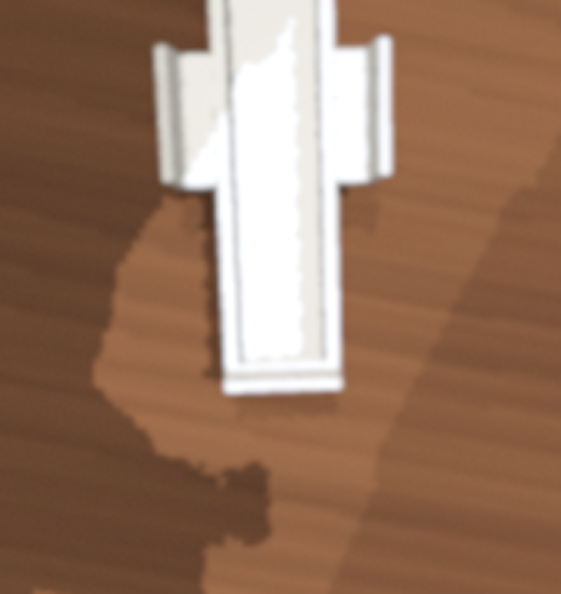

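```bash
python3 -m creep '[[-0.08,-0.015,0,0,0,0,-1],[-0.16,-0.03,0,0,0,0,-1],[-0.22,-0.04,0,0,0,0,-1],[-0.22,-0.04,0,0,0,0,-1],[-0.22,-0.04,0,0,0,0,-1]]'
python3 - <<'E'
from h import *
c=cam('wrist'); cv2.imwrite('pics/w12.png',c['im'][:,:,::-1]);np.save('w12.npy',c,allow_pickle=True)
cv2.imwrite('pics/w12z.png',cv2.resize(c['im'][0:180,230:400,::-1],None,fx=3.3,fy=3.3,interpolation=cv2.INTER_CUBIC))
cv2.imwrite('pics/w12g.png',cv2.resize(c['im'][210:350,230:400,::-1],None,fx=3.3,fy=3.3,interpolation=cv2.INTER_CUBIC))
E
```

```text
t: 18.75
eef_pos: [0.6336, -0.1613, 0.2429]
eef_rot: [24.2, 90.0, 34.3]
contact_force: [-0.0, 0.7, -2.1]
opening: 0.0474
```

View pics/w12z.png

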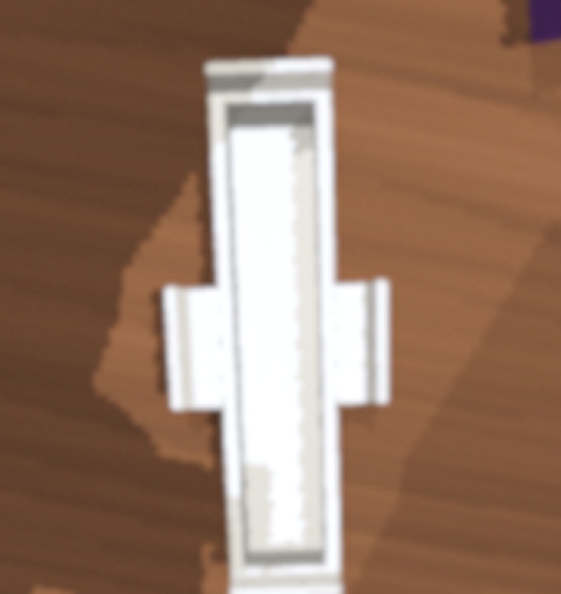

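View pics/w12g.png

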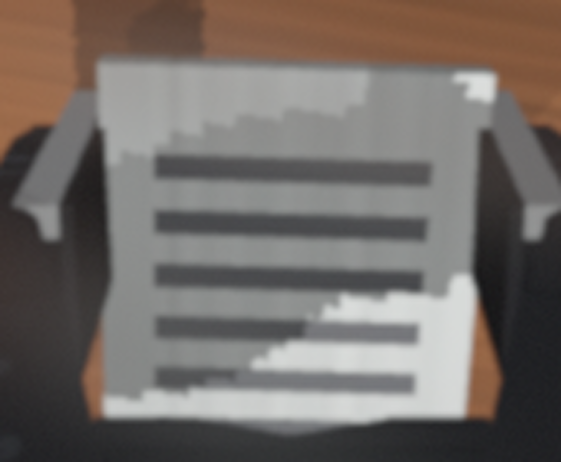

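Run:
```python
from h import *
c=np.load('w12.npy',allow_pickle=True).item(); im=c['im'].astype(int)
cv2.imwrite('pics/w12e.png',np.hstack([cv2.resize(c['im'][5:55,275:350,::-1],None,fx=5,fy=5,interpolation=cv2.INTER_CUBIC),cv2.resize(c['im'][150:200,275:350,::-1],None,fx=5,fy=5,interpolation=cv2.INTER_CUBIC)]))
hsv=cv2.cvtColor(c['im'],cv2.COLOR_RGB2HSV)
m=((hsv[...,1]<50)&(hsv[...,2]>130)).astype(np.uint8); m[215:]=0; m[:,:270]=0;m[:,360:]=0
cn=max(cv2.findContours(m,0,2)[0],key=cv2.contourArea); x,y,w,h=cv2.boundingRect(cn); print(x,y,w,h)
for r in list(range(y+20,y+h,8)): 
    q=np.where(m[r])[0]; print(r,q.min(),q.max(),end='; ')
```

```text
279 17 70 165
37 293 330; 45 293 331; 53 293 331; 61 294 331; 69 294 331; 77 294 331; 85 295 347; 93 279 347; 101 279 347; 109 280 347; 117 280 347; 125 297 332; 133 297 332; 141 297 333; 149 298 333; 157 299 333; 165 299 333; 173 300 333; 181 300 330;
```

View pics/w12e.png

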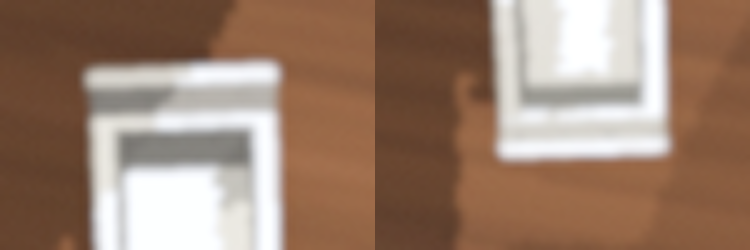

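Run:
```python
from h import *
c=np.load('w12.npy',allow_pickle=True).item()
L=lambda a,b:round(float(np.linalg.norm(a-b)*1e3),1)
W=ray(c,[(291.8,18.2),(330.8,17.4),(299.2,182),(334,181)],.048)
a,b=W[:2].mean(0),W[2:].mean(0); print('walls top c',((a+b)/2).round(4),'len',L(a,b),'w',L(W[0],W[1]),L(W[2],W[3]),'yaw',np.degrees(np.arctan2((b-a)[1],(b-a)[0])).round(2))
W=ray(c,[(293,28),(330,27),(299.4,174.6),(333.6,173.8)],.040)
a,b=W[:2].mean(0),W[2:].mean(0); print('seat c',((a+b)/2).round(4),'len',L(a,b),'w',L(W[0],W[1]),L(W[2],W[3]),'yaw',np.degrees(np.arctan2((b-a)[1],(b-a)[0])).round(2))
G=ray(c,[(279.4,87.3),(281.5,124.2),(347.6,84.8),(347.8,122.1)],.048)
print('lugs c',G.mean(0).round(4),'len',L(G[0],G[1]),L(G[2],G[3]),'sp',L((G[0]+G[1])/2,(G[2]+G[3])/2),'yaw',[np.degrees(np.arctan2(*(G[i+1]-G[i])[[1,0]])).round(2) for i in (0,2)])
E=ray(c,[(293,37),(299.8,173),(331.4,45),(334,173)],.040)
print('rim yaw',[np.degrees(np.arctan2(*(E[i+1]-E[i])[[1,0]])).round(2) for i in (0,2)], 'w',L(E[1],E[3]))
# grille in hand, end at rows: z/3.3+offset
s=state()
g=[(230+97/3.3,210+60/3.3),(230+495/3.3,210+68/3.3)]
T=np.linalg.inv(np.vstack([np.c_[c['R'],c['t']],[0,0,0,1]]))
t=np.load('w12.npy',allow_pickle=True).item()
R=Rn.from_euler('xyz',s['eef_rot'],degrees=True).as_matrix()
for h in (.015,.020,.025):
    P=ray(c,g,s['eef_pos'][2]+h); Q=(P-s['eef_pos'])@R; print(h,'tool y,z mm',(Q[:,1:]*1e3).round(1).tolist(),'w',L(*P))
```

```text
walls top c [ 0.5601 -0.1775  0.048 ] len 160.3 w 37.4 38.0 yaw 11.87
seat c [ 0.5601 -0.1776  0.04  ] len 147.2 w 36.6 38.0 yaw 11.97
lugs c [ 0.5601 -0.1776  0.048 ] len 36.3 36.6 sp 69.0 yaw [np.float64(11.74), np.float64(11.84)]
rim yaw [np.float64(12.08), np.float64(12.02)] w 37.9
0.015 tool y,z mm [[-24.4, -18.9], [27.4, -17.8]] w 51.8
0.02 tool y,z mm [[-23.4, -20.7], [26.4, -19.7]] w 49.7
0.025 tool y,z mm [[-22.4, -22.6], [25.3, -21.6]] w 47.7
```

Run:
```python
from h import *
c=np.load('w12.npy',allow_pickle=True).item(); s=state()
R=Rn.from_euler('xyz',s['eef_rot'],degrees=True).as_matrix(); print('tool yaw',np.degrees(np.arctan2(R[1,2],R[0,2])).round(2), s['eef_pos'].round(4))
f=lambda x,y:(230+x/3.3,210+y/3.3)
P=ray(c,[f(155,167),f(430,174),f(155,378),f(414,384)],s['eef_pos'][2]+.0202); Q=((P-s['eef_pos'])@R)[:,1:]*1e3
print(Q.round(1).tolist()); m0=Q[:2].mean(0);m1=Q[2:].mean(0); print('mid',m0,m1,np.degrees(np.arctan2((m1-m0)[0],(m1-m0)[1])))
d=Q[1]-Q[0]; print('slot skew',np.degrees(np.arctan2(d[1],d[0])), np.degrees(np.arctan2((Q[3]-Q[2])[1],(Q[3]-Q[2])[0])))
```

```text
tool yaw 10.09 [ 0.6338 -0.1613  0.2428]
[[-16.6, -6.3], [18.7, -5.3], [-17.6, 25.1], [17.6, 26.1]]
mid [ 1.06366188 -5.76189897] [3.27662985e-03 2.56071434e+01] -1.9360640001542648
slot skew 1.5918161157860151 1.5475497100167013
```

The tray centre comes out the same from the end walls, the seat and the lugs: (0.560, -0.1776), yaw 11.9°, with sizes of 147 and 36 mm as given. The grille's yaw in the hand is about 8.4°, so I turn it +3.6° and bring it above the tray.

```bash
python3 -m creep '[[-0.1,-0.023,0,0,0,0.005,-1],[-0.2,-0.046,0,0,0,0.01,-1],[-0.3,-0.069,-0.05,0,0,0.02,-1],[-0.407,-0.092,-0.15,0,0,0.02,-1],[-0.407,-0.092,-0.25,0,0,0.02,-1],[-0.407,-0.092,-0.35,0,0,0.02,-1],[-0.407,-0.092,-0.45,0,0,0.02,-1],[-0.407,-0.092,-0.55,0,0,0.02,-1],[-0.407,-0.092,-0.6,0,0,0.02,-1],[-0.407,-0.092,-0.6,0,0,0.02,-1],[-0.407,-0.092,-0.6,0,0,0.02,-1]]'
python3 - <<'E'
from h import *
s=state();c=cam('wrist'); cv2.imwrite('pics/w13.png',c['im'][:,:,::-1]);np.save('w13.npy',c,allow_pickle=True)
R=Rn.from_euler('xyz',s['eef_rot'],degrees=True).as_matrix(); print('tool yaw',np.degrees(np.arctan2(R[1,2],R[0,2])).round(2), s['eef_pos'].round(4))
cv2.imwrite('pics/w13g.png',cv2.resize(c['im'][190:350,220:420,::-1],None,fx=3.5,fy=3.5,interpolation=cv2.INTER_CUBIC))
c=cam('side'); cv2.imwrite('pics/s13.png',cv2.resize(c['im'][110:230,260:440,::-1],None,fx=4,fy=4,interpolation=cv2.INTER_CUBIC))
E
```

```text
t: 20.18
eef_pos: [0.5122, -0.1894, 0.0639]
eef_rot: [-42.1, 89.9, -28.4]
contact_force: [0.7, -0.4, -0.7]
opening: 0.0479
tool yaw 13.69 [ 0.5122 -0.1894  0.0639]
```

View pics/w13g.png

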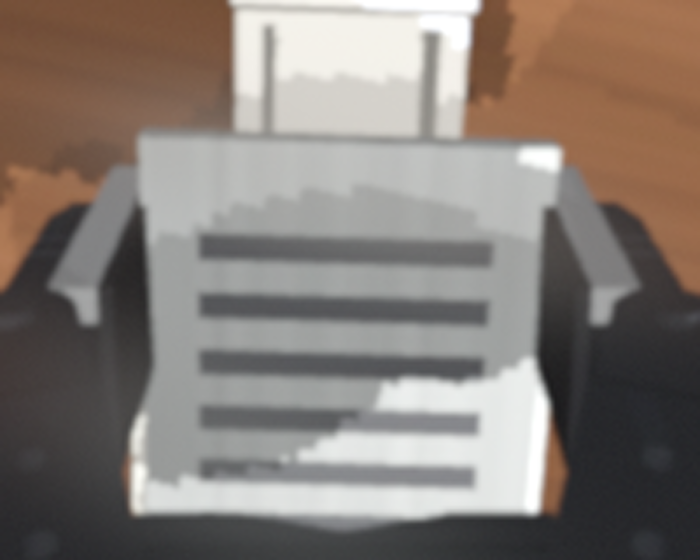

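View pics/s13.png

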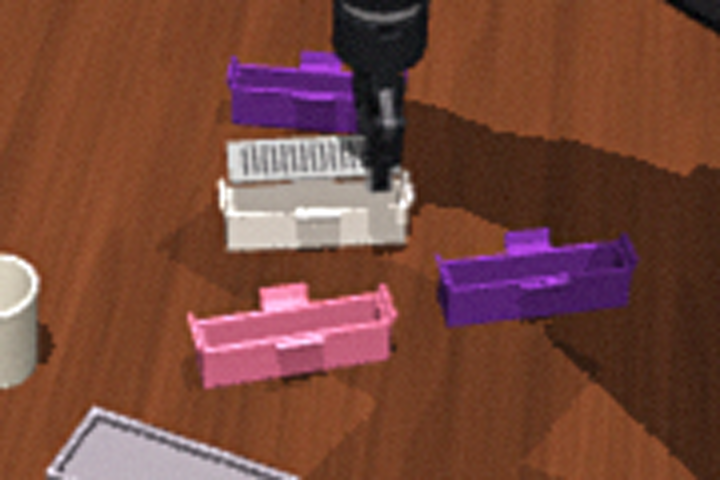

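Run:
```python
from h import *
c=np.load('w13.npy',allow_pickle=True).item(); s=state(); z=s['eef_pos'][2]
a=np.radians(11.9); C=np.array([.5601,-.1776]); M=np.array([[np.cos(a),-np.sin(a)],[np.sin(a),np.cos(a)]])
f=lambda x,y:(220+x/3.5,190+y/3.5)
T=lambda ps,zz:((ray(c,[f(*p) for p in ps],zz)[:,:2]-C)@M*1e3)
print('wall top corners',T([(231,4),(480,12)],.048).round(1).tolist())
g=T([(138,131),(560,147)],z+.0204); print('grille end',g.round(1).tolist(), np.linalg.norm(g[1]-g[0]))
q=T([(200,246),(492,254),(200,470),(475,477)],z+.0204); print('slots',q.round(1).tolist()); m=(q[2:].mean(0)-q[:2].mean(0)); print('mid yaw',np.degrees(np.arctan2(m[1],m[0])),'mid',q[:2].mean(0))
print(np.degrees(np.arctan2(-(q[1]-q[0])[0],(q[1]-q[0])[1])))
```

```text
wall top corners [[-76.3, -18.2], [-76.3, 18.6]]
grille end [[-69.7, -25.5], [-69.3, 24.0]] 49.49970199384352
slots [[-55.2, -18.2], [-55.3, 17.0], [-23.9, -18.3], [-24.0, 16.9]]
mid yaw -0.12092494901739674 mid [-55.22194717  -0.62673803]
0.12141590158531194
```

The grille's end is at −69.5 mm along the tray, 0.7 mm off-centre, and its yaw matches within 0.1°. I'll lower it slowly.

```bash
python3 -m creep '[[-0.001,0.002,-0.03,0,0,0,-1],[-0.001,0.002,-0.06,0,0,0,-1],[-0.001,0.002,-0.09,0,0,0,-1],[-0.001,0.002,-0.113,0,0,0,-1],[-0.001,0.002,-0.113,0,0,0,-1]]'
python3 -m creep '[[0,0,-0.005,0,0,0,-1],[0,0,-0.01,0,0,0,-1],[0,0,-0.01,0,0,0,-1]]'
python3 -m creep '[[0,0,-0.003,0,0,0,-1],[0,0,-0.006,0,0,0,-1],[0,0,-0.006,0,0,0,-1]]'
```

```text
t: 20.9
eef_pos: [0.5105, -0.1882, 0.0283]
eef_rot: [139.7, 89.9, 153.4]
contact_force: [0.2, 0.5, -0.7]
opening: 0.0479
t: 21.28
eef_pos: [0.511, -0.1884, 0.0261]
eef_rot: [-47.9, 90.0, -34.2]
contact_force: [0.2, 0.2, -2.1]
opening: 0.0479
t: 21.65
eef_pos: [0.511, -0.1884, 0.0243]
eef_rot: [-32.0, 90.0, -18.3]
contact_force: [-0.2, -0.4, -0.5]
opening: 0.0479
```

```bash
python3 -m creep '[[0,0,-0.002,0,0,0,-1],[0,0,-0.003,0,0,0,-1]]'
python3 -m creep '[[0,0,-0.002,0,0,0,-1],[0,0,-0.002,0,0,0,-1]]'
python3 - <<'E'
from h import *
c=cam('wrist'); cv2.imwrite('pics/w14g.png',cv2.resize(c['im'][190:350,220:420,::-1],None,fx=3.5,fy=3.5,interpolation=cv2.INTER_CUBIC))
c=cam('side'); cv2.imwrite('pics/s14.png',cv2.resize(c['im'][110:230,260:440,::-1],None,fx=4,fy=4,interpolation=cv2.INTER_CUBIC))
E
```

```text
t: 21.9
eef_pos: [0.5111, -0.1884, 0.0235]
eef_rot: [-48.9, 90.0, -35.2]
contact_force: [-1.3, 0.4, 3.7]
opening: 0.0478
t: 22.15
eef_pos: [0.5111, -0.1884, 0.0235]
eef_rot: [-48.2, 90.0, -34.5]
contact_force: [-4.1, 1.0, 8.7]
opening: 0.0478
```

View pics/w14g.png

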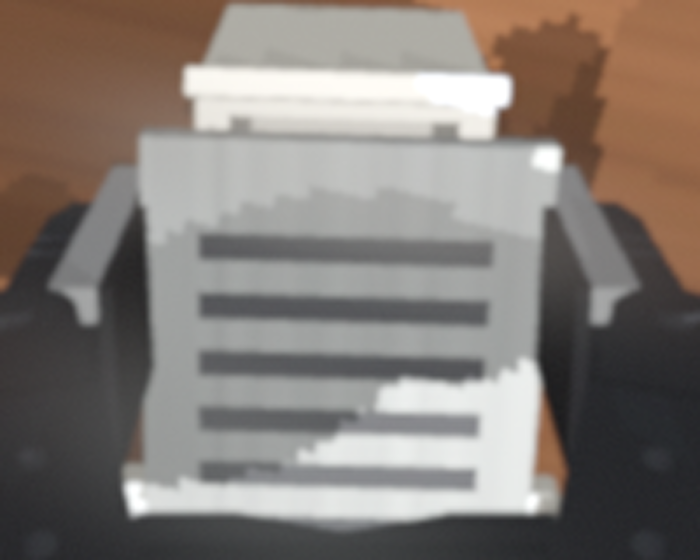

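View pics/s14.png

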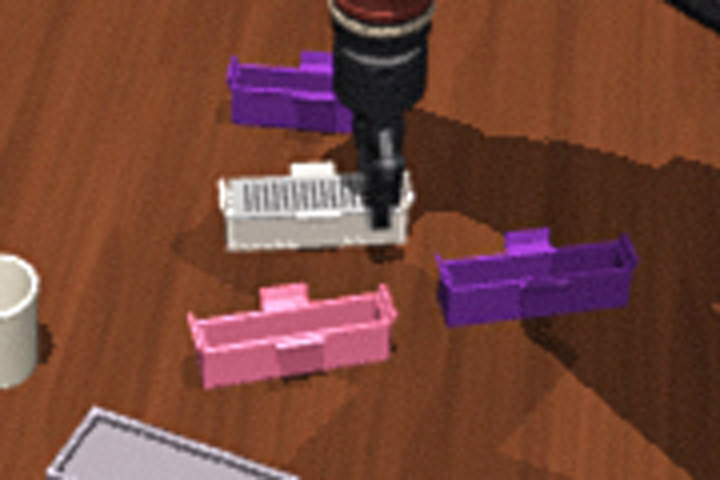

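Contact came at the expected height, and both the lugs and the walls enclose the grille. I'll ease the pressing force, then open.

```bash
python3 -m creep '[[0,0,0.0017,0,0,0,-1],[0,0,0.0017,0,0,0,-1]]'
python3 -m creep '[[0,0,0.0017,0,0,0,0.2],[0,0,0.0017,0,0,0,0.3],[0,0,0.0017,0,0,0,0.6],[0,0,0.0017,0,0,0,1],[0,0,0.0017,0,0,0,1],[0,0,0.0017,0,0,0,1],[0,0,0.0017,0,0,0,1]]'
python3 - <<'E'
from h import *
c=cam('wrist'); cv2.imwrite('pics/w15.png',c['im'][:,:,::-1])
E
```

```text
t: 22.5
eef_pos: [0.5111, -0.1884, 0.0235]
eef_rot: [-36.9, 90.0, -23.2]
contact_force: [-1.8, 0.0, 5.4]
opening: 0.0473
t: 23.38
eef_pos: [0.511, -0.1884, 0.0238]
eef_rot: [-128.1, 90.0, -114.4]
contact_force: [0.3, -0.3, -0.7]
opening: 0.0853
```

View pics/w15.png

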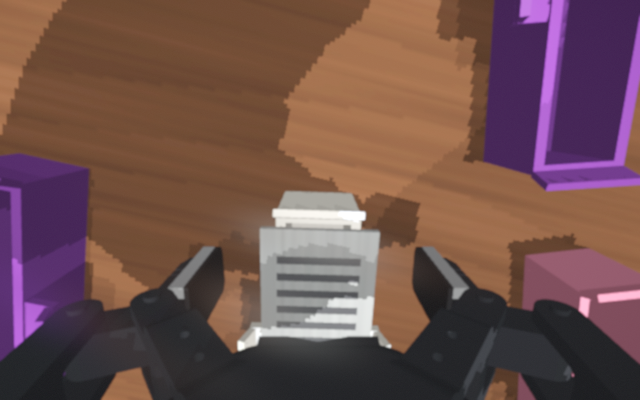

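The grille is free, with both fingers clear of it, so I'll rise and look. I'll raise straight up first, then move along +x so that the camera sees the whole tray.

```bash
python3 -m creep '[[0,0,0.05,0,0,0,1],[0,0,0.2,0,0,0,1],[0,0,0.4,0,0,0,1],[0,0,0.6,0,0,0,1],[0.2,0.05,0.73,0,0,0,1],[0.4,0.1,0.73,0,0,0,1],[0.4,0.1,0.73,0,0,0,1],[0.4,0.1,0.73,0,0,0,1],[0.4,0.1,0.73,0,0,0,1]]'
python3 - <<'E'
from h import *
c=cam('wrist'); np.save('w16.npy',c,allow_pickle=True); cv2.imwrite('pics/w16.png',cv2.resize(c['im'][0:200,225:415,::-1],None,fx=3,fy=3,interpolation=cv2.INTER_CUBIC))
c=cam('side'); cv2.imwrite('pics/s16.png',cv2.resize(c['im'][110:330,230:430,::-1],None,fx=2.7,fy=2.7,interpolation=cv2.INTER_CUBIC))
E
```

```text
t: 24.55
eef_pos: [0.6297, -0.1587, 0.2431]
eef_rot: [161.7, 90.0, 175.3]
contact_force: [0.5, 0.2, 0.2]
opening: 0.0856
```

View pics/w16.png

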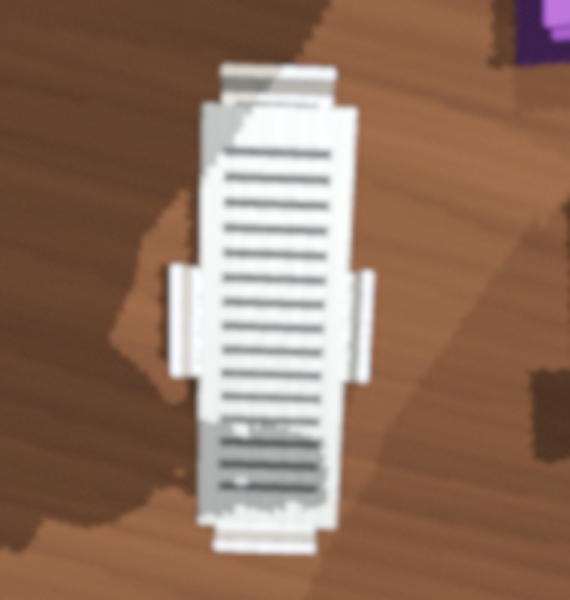

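View pics/s16.png

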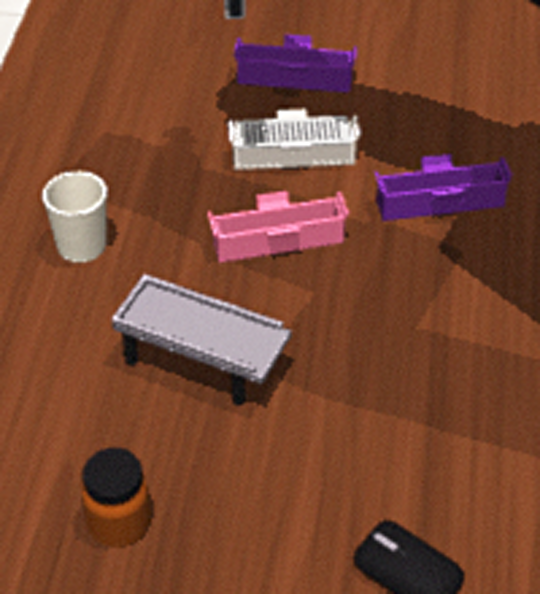

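The grille lies in the white tray, between the walls and the lugs. I'll check its position and the level of its ends.

Run:
```python
from h import *
c=np.load('w16.npy',allow_pickle=True).item()
a=np.radians(11.9); C=np.array([.5601,-.1776]); M=np.array([[np.cos(a),-np.sin(a)],[np.sin(a),np.cos(a)]])
f=lambda x,y:(225+x/3,y/3)
for z in (.043,.048):
    q=((ray(c,[f(202,104),f(356,109),f(198,523),f(337,527)],z)[:,:2]-C)@M*1e3); print(z,q.round(1).tolist(),'w',np.linalg.norm(q[1]-q[0]).round(1),np.linalg.norm(q[3]-q[2]).round(1),'c',q.mean(0).round(1),'L',(q[2:,0].mean()-q[:2,0].mean()).round(1))
w=((ray(c,[f(220,65),f(336,70),f(214,553),f(316,553)],.048)[:,:2]-C)@M*1e3); print('walls',w.round(1).tolist())
g=((ray(c,[f(169,265),f(171,377),f(376,271),f(367,382)],.048)[:,:2]-C)@M*1e3); print('lugs',g.round(1).tolist())
```

```text
0.043 [[-69.0, -24.6], [-69.1, 26.1], [70.8, -24.6], [70.7, 26.5]] w 50.7 51.1 c [0.8 0.8] L 139.8
0.048 [[-67.9, -24.2], [-68.0, 25.8], [69.8, -24.2], [69.7, 26.1]] w 50.0 50.3 c [0.9 0.9] L 137.8
walls [[-79.5, -18.5], [-79.2, 18.8], [80.7, -18.3], [79.6, 18.9]]
lugs [[-18.2, -34.8], [18.6, -34.1], [-18.5, 35.2], [18.2, 34.1]]
```

```bash
python3 -c "
from station import *
print(state()['t']); print(close_job())"
```

```text
24.65
the job is handed in; nothing more can be done
None
```

I finished the job and handed it in at 24.6 s; no verdict was reported. I pressed the grille with shut fingers, slid it out over the board's open edge, and gripped the overhanging end by its two long edges. I then carried it level to the white tray, lowered it until it touched, eased off, let go and rose clear.

- **Slide:** the overhang was about 46 mm, by the camera and by the finger travel. The pressing force read mostly 8–13 N. It dropped to about 5 N early in the slide, but the grille still followed the fingers.
- **Placing:** in the final wrist picture the grille lies between the end walls and the lugs, centred within 1 mm and turned less than half a degree from the tray. Its length measures 139.8 mm at the seated height of 43 mm, so it is flat and fully down as far as one view can tell; its width reads about 1 mm large there (50.7 and 51.1 mm). It met the seat with a push of about 9 N, which I relaxed to about 5 N before opening.
- **Bystanders:** the cup, jar and mouse look undisturbed in the last side picture; I did not measure their positions again.

One check disagreed: in the hand the grille seemed turned by 1.7° from the tool. I corrected for that before lowering it.

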